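# Scan the centrifuge rotor, then lift it off its spindle and hold it level

### The job

Log the rotor of the open centrifuge: take the scanner wand from its cradle, hold it still for a good second pointing straight down at the small bar label on top of the rotor from about 6 cm above, without bumping the rotor or machine with it, then lower the wand back into its cradle and let go of it. Then take the rotor by its centre knob, lift it straight up off its spindle and finish while holding it, steady and level, above the bowl with its underside about 5 cm clear of the bowl's rim, so that a colleague can inspect the spindle. Keep the rotor level all the way, do not drop the scanner, and leave the tip box, jar and tube rack alone.

Things in the scene. Friction and masses are not known exactly. Their poses are not given: they have to be found in the camera images.
- centrifuge: White bench centrifuge, fixed, 250 (x) x 240 (y) x 140 mm high, with a round open bowl 170 mm wide inside. Origin on the bowl's axis, on the bench; z up; front panel at its -x; lid folded back beyond its +x edge, rising away from the bowl to 255 mm at x = 290 mm. A drive disc in the bowl, top at z = 62 mm, carries the rotor; a 20 mm wide spindle rises 12 mm from it.
- bowl_rim (a point): centre of the bowl's rim, on the bowl's axis, 141 mm above the bench, level with the top of the housing
- rotor: Loose dark grey metal rotor, 140 mm wide, about 0.5 kg, seated on the spindle, turned at random. Origin: centre of its underside; z up its axis. Flat top 108 mm wide at z = 46 mm; 12 capped tubes round it. On the axis a bare-metal cylindrical lift knob, 28 mm wide, z = 56 to 90 mm (top 152 mm above the bench). Hub hole 24 mm wide, 15 mm deep. It lifts straight off, nothing locks it.
- rotor_label (a point): centre of the white paper label with black bars, 20 x 30 mm, lying face up on the rotor's flat top, 36 mm from the rotor's axis towards the rotor's +x, 47 mm above the rotor's underside (109 mm above the bench when seated)
- wand: Loose scanner wand: grey cylinder 28 mm wide, 150 mm long, about 0.14 kg, standing nose down in its cradle. Origin: centre of the nose face (scanning window, 18 mm wide); z runs from nose to tail (up). It looks along its own -z and reads by itself, no trigger. The 28 mm wide grip runs from z = 20 to 138 mm.
- wand_nose (a point): centre of the wand's nose window; same as the wand's origin, same axes
- cradle: Black cradle, fixed: base plate 100 x 90 x 6 mm with a round cup on its middle, 60 mm high. Origin under the cup's centre, on the bench, z up. The cup is 34 mm wide inside, flaring at the top 15 mm to 46 mm; its inner floor, on which the wand's nose stands, is at z = 8 mm.
- tip_box: bystander: loose pipette-tip box, 84 x 119 x 57 mm, origin under its centre
- jar: bystander: loose closed jar, 56 mm in diameter, 75 mm high, origin under its centre
- tube_rack: bystander: loose white tube rack with five tubes, 60 x 160 x 90 mm, origin under its centre
There are look-alikes about, which are no part of the job. There is more than one size of the rotor; the one meant has the size given above.

How it is judged:
On the way, in this order (a step that is already met when the one before it is completed fails the run):
1. the held wand points down at the label, 25 to 95 mm above it and within 12 mm of its centre, still for 0.8 s (x of rotor_label in the frame of wand_nose between -0.012 and 0.012 m and y of rotor_label in the frame of wand_nose between -0.012 and 0.012 m and z of rotor_label in the frame of wand_nose between -0.095 and -0.025 m and angle between wand's own z axis and vertical below 0.26 rad and linear speed of wand below 0.03 m/s and angular speed of wand below 0.2 rad/s and contact force between the fingers and wand above 0.5 N), for 0.8 s.
2. the wand stands in its cradle again and is let go (horizontal distance between wand_nose and cradle below 0.012 m and z of wand_nose in the frame of cradle between 0 and 0.016 m and angle between wand's own z axis and vertical below 0.25 rad and contact force between the fingers and wand below 0.1 N and linear speed of wand below 0.03 m/s), for 0.2 s.
At the end, for the whole second after the job is handed in: The wand stands in its cradle, let go, within 14 degrees of upright. The rotor is held by the fingers alone, its underside 30 to 150 mm above the bowl's rim, within 50 mm of the bowl's axis, level within 5 degrees and still (under 20 mm/s, 0.1 rad/s) (all of step 2 and z of rotor in the frame of bowl_rim between 0.03 and 0.15 m and horizontal distance between rotor and bowl_rim below 0.05 m and angle between rotor's own z axis and vertical below 0.087 rad and linear speed of rotor below 0.02 m/s and angular speed of rotor below 0.1 rad/s and contact force between the fingers and rotor above 1 N and contact force between rotor and centrifuge below 0.1 N and contact force between rotor and wand below 0.1 N); the arm keeps its last pose, push and grip.
It fails at once if the tip box, jar or tube rack is moved more than 30 mm or knocked over (distance of any of tip_box, jar, tube_rack from where it was at the start of the episode above 0.03 m or angle between any of tip_box, jar, tube_rack's own z axis and vertical above 0.4 rad).
It fails at once if the scanner is bumped against the rotor or the centrifuge (contact force between wand and rotor above 2 N or contact force between wand and centrifuge above 2 N).
It fails at once if the rotor is tipped by more than about 15 degrees (angle between rotor's own z axis and vertical above 0.26 rad).
It fails at once if the scanner is dropped instead of lowered (let go with its nose more than 40 mm above the cradle's underside) (contact force between the fingers and wand below 0.01 N and z of wand_nose in the frame of cradle above 0.04 m).
It also fails if it takes over 67 s, if anything falls off the work surface, if the arm or the gripper's body presses on something with over 40 N, if the wrist force passes 120 N, or if a joint passes its speed limit or range.

### The arm

A 7-joint arm with a two-finger parallel gripper is mounted at the origin on the work surface. World frame = base frame: x ahead of the robot, y to its left, z up, the work surface at z = 0. Lengths are in m, angles in rad, forces in N, time in s.
With the tool pointing down it reaches from about 0.4 to 0.9 m from the base axis. Payload 5.5 kg.
Tool frame: the origin (TCP) lies between the finger pads; the fingertips stand 19 mm ahead of it and the grasp point (between the pads) is the TCP; z points along the fingers, y is the line along which they close (so a half turn about z gives the same grasp; the last joint's range is limited). The gripper opens to 92 mm and grips with 3 to 60 N. Pads are 19 mm wide; open, the fingers measure 130 mm over their backs; the gripper's body (75 mm by 190 mm) begins 47 mm behind the grasp point.
Start: joints at [1.397, 0.501, -0.427, 1.55, 0.221, 1.138, -0.21], TCP at [0.275, -0.589, 0.219] pointing down, gripper open.
Joint ranges: [-2.88, 2.88], [-0.31, 2.03], [-1.54, 1.56], [0.2, 2.42], [-1.41, 4.55], [0.19, 2.02], [-2.57, 2.57]. Speed limits (rad/s): [2.57, 2.57, 3.14, 3.14, 3.14, 3.14, 3.14].

### API

Orientations are given as [roll, pitch, yaw] about the fixed x, y, z axes, in that order (R = Rz(yaw) Ry(pitch) Rx(roll)).
In Python, from workcell import ctrl, camera, calibration gives the robot as it stands. The module is installed in compiled form; this text tells all that it offers.
- The arm moves only by the shell command python3 -m pendant 'ROWS' [OPENING] [FORCE]. ROWS is JSON, a list of rows, each a list of 2 entries, a list of its own where there are three numbers: the shift along the tool's x, y, z as a fraction of full scale, then the turn, a rotation vector about the tool's x, y, z as a fraction of full scale. In form: [[[tx, ty, tz], [rx, ry, rz]], ...]. A call has 1 to 12 rows; each row shifts and turns the commanded pose from where the row before left it, along the tool's axes as they then stand; what a row does not reach is not made up. Full scale, the value 1, is 20 mm for a shift and 4 degrees for a turn. A row lasts 1/8 s, in which the tool goes at most 62.5 mm and 10.7 degrees, less where a joint would pass 70% of its speed; a pose out of reach is approached as far as the arm can. A call with a number of a shift or a turn outside -1 to 1 is refused whole. A call with a gripper value outside its range is refused whole. OPENING is the opening, from -1 (shut) to 1 (fully open), set as the call begins (- or left out, the last holds). The fingers move at their own pace and stop on an object; FORCE is the grip in N (left out, the last holds). Time passes only in rows, so rows that do not move let the fingers close. It gives the time, the measured TCP pose, the force, the opening and the grip force at its end, in the units of the state.
- ctrl.read_state(): the state, without advancing time (a new reading comes with each control period).
- camera(name): name is "side" or "top"; returns (picture, depth): 400x640x3 uint8, red, green, blue; 400x640 float32, m along the optical axis (not along the pixel's ray), 0 where there is no reading.
- calibration(name): a dict with "camera_matrix" (3x3 intrinsics, pixels), "rvec" (rotation vector, rad) and "tvec" (3), from world to camera coordinates, as OpenCV has them. Camera axes: x right, y down, z forward; pixel columns grow to the right and rows downward; lengths in m; the calibration is good to about 2 mm. A picture is of the moment at which its call begins. calibration takes no time and is no camera call.
- ctrl.sign_off(): hands the job in; it is judged then, once.
The state is a dict: "time": time; "joint_positions": joint angles; "qd": joint speeds; "joint_efforts": joint torques, N m; "tool_pos": TCP position; "tool_rot": TCP orientation; "contact_force": force on the tool from outside, world axes, zero at the start; "torque": the same for the moment, N m; "width": finger opening in m; "finger_force": force on a finger pad.
Only numpy, scipy, OpenCV 4.12 (cv2) and the standard library are available. Lean on these libraries where they do the work, as an engineer would, in place of code of your own. Each camera call takes 0.05 s, during which the arm holds its last target. There are 200 camera calls.

## Working session

There is one attempt and no reset: what is moved stays moved. The work goes in short steps, Python scripts to look and compute and a shell command to move; the robot and the scene stay as the last step left them, time stands still between calls to the robot, and variables do not carry over. Pictures are saved under pics/ and viewed, at most 10 in all, crops included, and the job is handed in when it is done.

```bash
mkdir -p pics; cat > h.py <<'E'
import numpy as np, cv2
from workcell import ctrl, camera, calibration
from scipy.spatial.transform import Rotation as Ro
def cal(n):
    c=calibration(n); K=np.array(c["camera_matrix"],float); R=cv2.Rodrigues(np.array(c["rvec"],float))[0]; t=np.array(c["tvec"],float).ravel()
    return K,R,t
def ray(n,u,v,z):
    "pixel -> world point on plane at height z"
    K,R,t=cal(n); d=R.T@np.linalg.inv(K)@np.array([u,v,1.]); o=-R.T@t
    return o+d*(z-o[2])/d[2]
def proj(n,p):
    K,R,t=cal(n); q=K@(R@np.array(p,float)+t); return q[:2]/q[2]
def cloud(n,D):
    K,R,t=cal(n); v,u=np.mgrid[0:D.shape[0],0:D.shape[1]]
    P=np.stack([(u-K[0,2])/K[0,0]*D,(v-K[1,2])/K[1,1]*D,D],-1)
    return (P-t)@R
E
python3 - <<'E'
from h import *
for n in("side","top"):
    p,d=camera(n); cv2.imwrite(f"pics/{n}0.png",p[:,:,::-1]); np.savez(f"{n}0.npz",p=p,d=d)
    K,R,t=cal(n); print(n,K.round(1).tolist(),(-R.T@t).round(3),R.round(2).tolist())
s=ctrl.read_state(); print({k:np.round(v,3).tolist() for k,v in s.items()})
E
```

```text
side [[461.8, 0.0, 315.3], [0.0, 461.8, 197.2], [0.0, 0.0, 1.0]] [0.137 0.912 0.857] [[-0.89, -0.45, 0.02], [-0.29, 0.54, -0.79], [0.35, -0.71, -0.61]]
top [[448.5, 0.0, 317.5], [0.0, 448.5, 202.6], [0.0, 0.0, 1.0]] [0.428 0.032 1.529] [[-0.01, -1.0, 0.01], [-1.0, 0.01, -0.09], [0.09, -0.01, -1.0]]
{'time': 0.1, 'joint_positions': [1.397, 0.502, -0.427, 1.551, 0.221, 1.138, -0.21], 'qd': [-0.002, -0.001, -0.001, -0.001, 0.001, 0.0, -0.001], 'joint_efforts': [-0.011, -56.787, -5.838, -27.991, -0.069, 0.024, 0.0], 'tool_pos': [0.275, -0.588, 0.218], 'tool_rot': [-3.14, -0.0, 0.437], 'contact_force': [-0.04, 0.211, 0.263], 'torque': [-0.02, 0.025, 0.041], 'finger_force': 0.0, 'width': 0.092}
```

View pics/side0.png

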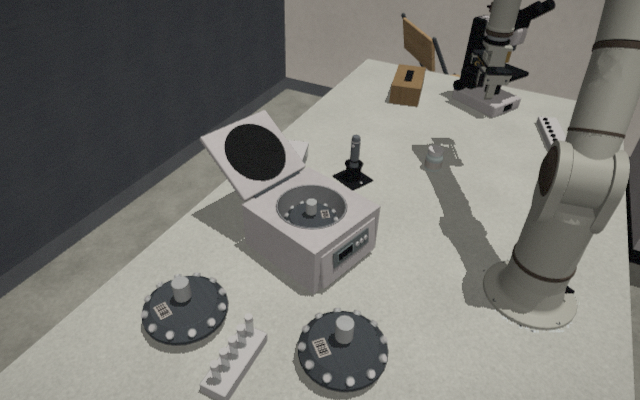

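View pics/top0.png

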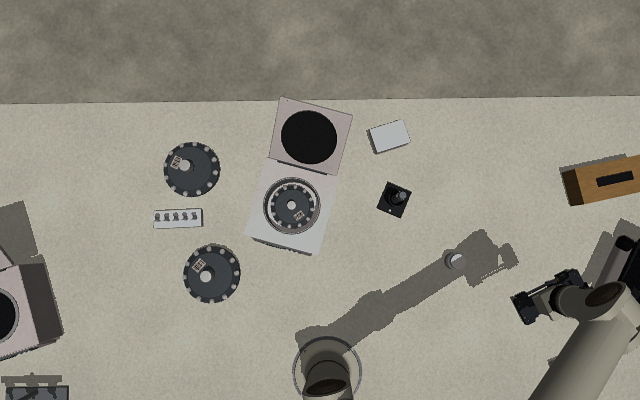

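The side view shows the open centrifuge with its seated rotor at about (311,207), and the wand in its cradle at (355,150). The top view shows the same rotor at (291,206), its label at (299,215), and the wand tail at about (401,196).

Things that could be mistaken for the target (top-view pixels):
- **Rotor:** (291,206) sits in the open bowl. (191,168) and (212,273) are larger and lie on the bench. A second centrifuge stands at (10,310).
- **Wand:** (397,198) stands in a black cradle. I see no second one.

I choose the rotor in the bowl and the wand in the cradle, and will check both in one crop.

```bash
python3 - <<'E'
from h import *
p=np.load("top0.npz")["p"]; d=np.load("top0.npz")["d"]
c=p[150:260,240:420]; cv2.imwrite("pics/crop.png",cv2.resize(c,None,fx=4.4,fy=4.4,interpolation=cv2.INTER_CUBIC)[:,:,::-1])
P=cloud("top",d); z=P[...,2]
def comp(n,P,m):
    nn,l,st,ce=cv2.connectedComponentsWithStats(m.astype(np.uint8))
    for i in range(1,nn):
        if st[i,4]>15: print(n,st[i].tolist(),ce[i].round(1),P[l==i].mean(0).round(4), z[l==i].max().round(3))
W=np.zeros(z.shape,bool); W[175:235,265:320]=1
comp("knob",P,W&(z>.146)&(z<.16))
W[:]=0; W[180:215,380:415]=1
comp("wand",P,W&(z>.145)); comp("cup",P,W&(z>.05)&(z<.068))
m=(z>.003)&(z<.012); m[:175]=0;m[225:]=0;m[:,:370]=0;m[:,420:]=0; comp("base",P,m)
# housing top
W[:]=0; W[150:262,235:350]=1
m=W&(abs(z-.14)<.004)&(p.min(2)>110); q=P[m][:,:2].astype(np.float32); r=cv2.minAreaRect(q); print("housing",r,len(q))
# side
p2=np.load("side0.npz"); P2=cloud("side",p2["d"]); z=P2[...,2]
W=np.zeros(z.shape,bool); W[195:230,290:335]=1; comp("s knob",P2,W&(z>.147)&(z<.16))
W[:]=0; W[120:180,335:375]=1; comp("s wandtail",P2,W&(z>.151)); comp("s wand",P2,W&(z>.08))
for n,u,v,h in(("top",291,205,.152),("top",299.5,215.5,.109),("top",401,195,.158),("top",397,198,.06),("side",311.5,201,.152),("side",325,214,.109)): print(n,ray(n,u,v,h).round(4))
E
```

```text
knob [287, 201, 9, 9, 66] [291.1 204.8] [0.5409 0.1026 0.1518] 0.16
wand [397, 191, 10, 9, 65] [401.5 195.1] [ 0.5622 -0.2304  0.1971] 1.529
cup [388, 189, 18, 18, 108] [395.2 198.6] [ 0.5645 -0.2359  0.0587] 0.067
base [374, 178, 40, 41, 492] [393.  198.8] [ 0.5688 -0.238   0.0066] 0.012
base [414, 186, 6, 8, 18] [416.2 188.7] [ 0.6026 -0.3187  0.0046] 0.009
base [407, 212, 13, 13, 28] [413.2 217.2] [ 0.505  -0.3052  0.0051] 0.011
base [385, 218, 11, 6, 19] [390.5 220.3] [ 0.4958 -0.2275  0.0053] 0.009
housing ((0.5427545309066772, 0.10246777534484863), (0.24009154736995697, 0.252927303314209), 73.94428253173828) 2992
s knob [306, 199, 11, 8, 64] [311.1 202.1] [0.5415 0.1072 0.1503] 0.153
s wandtail [353, 135, 7, 5, 29] [356.1 136.9] [ 0.5663 -0.2354  0.155 ] 0.157
s wand [350, 135, 11, 26, 215] [355.2 147.2] [ 0.56   -0.219   0.1292] 0.857
top [0.5404 0.1027 0.152 ]
top [0.5102 0.0783 0.109 ]
top [ 0.5662 -0.2361  0.158 ]
top [ 0.5664 -0.2417  0.06  ]
side [0.5418 0.1048 0.152 ]
side [0.5117 0.0869 0.109 ]
```

View pics/crop.png

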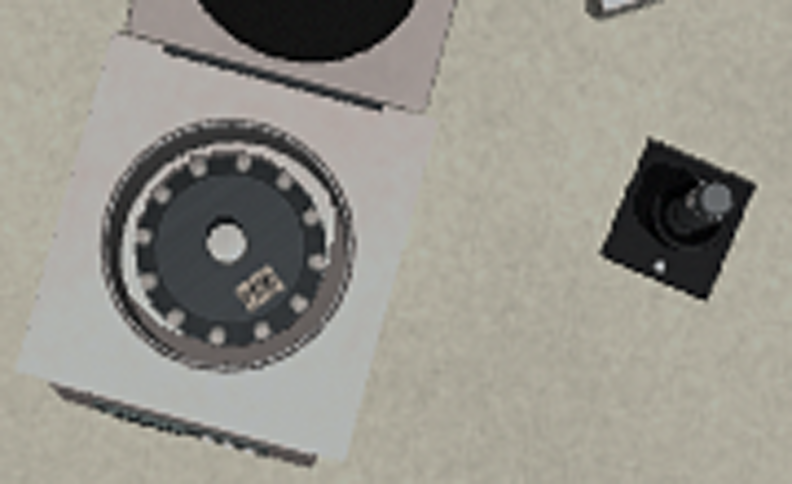

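The crop confirms both choices. The rotor is seated in the bowl, with its knob at crop (226,241) and its bar label at (260,288). The wand stands in the black cradle, with its tail at (714,198). Next I compute the approach in tool units.

```bash
cat >> h.py <<'E'
def go(p):
    "shift in tool axes (units of 20 mm) from the measured pose to p, and turn to vertical (units of 4 deg)"
    s=ctrl.read_state(); R=Ro.from_euler("xyz",s["tool_rot"]); u=R.inv().apply(np.array(p)-s["tool_pos"])/.02
    z=R.as_matrix()[:,2]; rv=R.inv().apply(np.cross(z,[0,0,-1]))/np.radians(4)
    print("units",u.round(2),"level",rv.round(3),"t",round(s["time"],2))
E
python3 -m pendant '[[[0.94,-0.44,0],[0,0,0]],[[0.94,-0.44,0],[0,0,0]],[[0.94,-0.44,0],[0,0,0]],[[0.94,-0.44,0],[0,0,0]],[[0.94,-0.44,0],[0,0,0]],[[0.94,-0.44,0],[0,0,0]],[[0.94,-0.44,0],[0,0,0]],[[0.94,-0.44,0],[0,0,0]],[[0.94,-0.44,0],[0,0,0]],[[0.94,-0.44,0],[0,0,0]],[[0.94,-0.44,0],[0,0,0]]]' 1
python3 -c "
from h import *
go([.566,-.2365,.219])
p=np.load('top0.npz')['p'][205:225,290:308].astype(int); m=(p[...,0]-p[...,2]>12); v,u=np.nonzero(m); print(len(u),u.mean()+290,v.mean()+205,ray('top',u.mean()+290,v.mean()+205,.109).round(4))
p=np.load('side0.npz')['p'][205:225,315:335].astype(int); m=(p[...,0]-p[...,2]>12); v,u=np.nonzero(m); print(len(u),u.mean()+315,v.mean()+205,ray('side',u.mean()+315,v.mean()+205,.109).round(4))
"
```

```text
time: 1.48
tool_pos: [0.4223, -0.4127, 0.2187]
tool_rot: [3.142, -0.0, 0.437]
contact_force: [0.4, 0.5, 0.1]
width: 0.0918
finger_force: 0.0
units [ 1.024e+01 -4.950e+00 -1.000e-02] level [ 0.001 -0.001  0.   ] t 1.48
35 298.4 215.02857142857144 [0.5118 0.0818 0.109 ]
7 322.57142857142856 213.42857142857142 [0.5181 0.0878 0.109 ]
```

```bash
python3 -m pendant '[[[0.95,-0.45,0],[0,0,0]],[[0.95,-0.45,0],[0,0,0]],[[0.95,-0.45,0],[0,0,0]],[[0.95,-0.45,0],[0,0,0]],[[0.95,-0.45,0],[0,0,0]],[[0.95,-0.45,0],[0,0,0]],[[0.95,-0.45,0],[0,0,0]],[[0.95,-0.45,0],[0,0,0]],[[0.95,-0.45,0],[0,0,0]],[[0.95,-0.45,0],[0,0,0]],[[0.6,-0.3,0],[0,0,0]],[[0,0,0],[0,0,0]]]' 1
python3 -c "
from h import *
go([.566,-.2365,.125])
p,d=camera('side'); cv2.imwrite('pics/s1.png',cv2.resize(p[60:220,260:440],None,fx=3.5,fy=3.5)[:,:,::-1])"
```

```text
time: 2.98
tool_pos: [0.5647, -0.2399, 0.2187]
tool_rot: [-3.141, -0.001, 0.439]
contact_force: [-0.5, 0.5, 0.2]
width: 0.0918
finger_force: 0.0
units [ 0.13 -0.12  4.69] level [-0.005 -0.007  0.   ] t 2.98
```

View pics/s1.png

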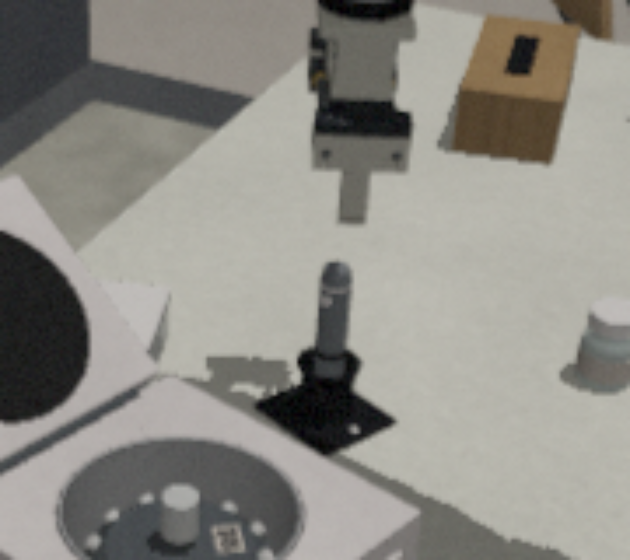

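The gripper is above the wand. The wand tail is at crop (336,268), upright in its cradle, and the jar is well clear at (605,345). Now I descend and grip.

```bash
python3 -m pendant '[[[0.13,-0.12,0],[0,0,0]],[[0,0,0.7],[0,0,0]],[[0,0,0.7],[0,0,0]],[[0,0,0.7],[0,0,0]],[[0,0,0.7],[0,0,0]],[[0,0,0.7],[0,0,0]],[[0,0,0.7],[0,0,0]],[[0,0,0.49],[0,0,0]],[[0,0,0],[0,0,0]],[[0,0,0],[0,0,0]]]' 1
python3 -m pendant '[[[0,0,0],[0,0,0]],[[0,0,0],[0,0,0]],[[0,0,0],[0,0,0]],[[0,0,0],[0,0,0]],[[0,0,0],[0,0,0]],[[0,0,0],[0,0,0]],[[0,0,0],[0,0,0]],[[0,0,0],[0,0,0]]]' -1 25
python3 -c "
from h import *
go([.566,-.2365,.125])"
```

```text
time: 4.28
tool_pos: [0.5656, -0.2381, 0.1254]
tool_rot: [3.141, -0.001, 0.437]
contact_force: [0.3, 0.3, 0.0]
width: 0.0916
finger_force: 0.0
time: 5.28
tool_pos: [0.5652, -0.2382, 0.1249]
tool_rot: [3.141, -0.0, 0.437]
contact_force: [-0.3, -0.8, 0.0]
width: 0.0268
finger_force: 25.0
units [ 0.07 -0.06 -0.  ] level [ 0.004 -0.001 -0.   ] t 5.28
```

```bash
python3 -m pendant '[[[0,0,-0.4],[0,0,0]],[[0,0,-0.8],[0,0,0]],[[0,0,-0.9],[0,0,0]],[[0,0,-0.9],[0,0,0]],[[0,0,-0.9],[0,0,0]],[[0,0,-0.9],[0,0,0]],[[0,0,-0.9],[0,0,0]],[[0,0,-0.9],[0,0,0]],[[0,0,-0.9],[0,0,0]],[[0,0,-0.8],[0,0,0]],[[0,0,-0.5],[0,0,0]],[[0,0,0],[0,0,0]]]'
python3 -c "
from h import *
go([.512,.082,.298])
p,d=camera('side'); cv2.imwrite('pics/s2.png',cv2.resize(p[60:220,260:440],None,fx=3.5,fy=3.5)[:,:,::-1])"
```

```text
time: 6.78
tool_pos: [0.5656, -0.2381, 0.3018]
tool_rot: [3.141, -0.001, 0.437]
contact_force: [-0.2, 0.1, -1.6]
width: 0.0268
finger_force: 25.0
units [  4.34 -15.64   0.18] level [ 0.015 -0.013 -0.   ] t 6.78
```

View pics/s2.png

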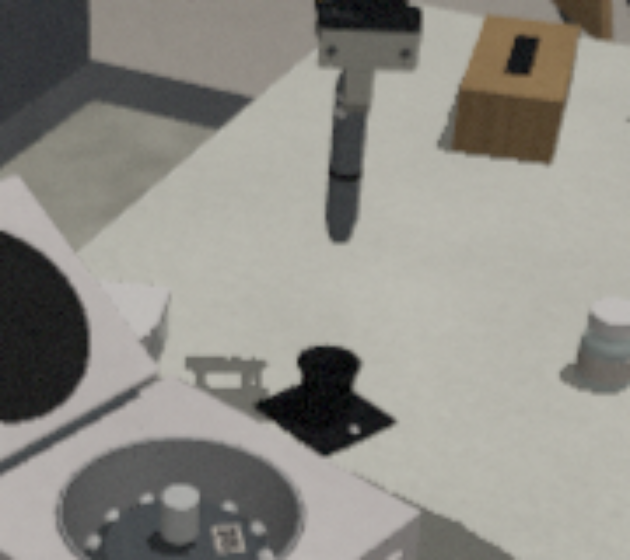

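The wand is held: its nose is at crop (341,240) and the empty cup rim is centred at (329,360). I check the nose offset and the cup centre numerically, then carry on towards the label.

```bash
python3 -c "
from h import *
print('nose',ray('side',260+341/3.5-.4,60+238/3.5-.4,.187),proj('side',[.5656,-.2381,.187]),proj('side',[.5656,-.2381,.305]))
p,d=camera('side'); 
# dark cup top rim ellipse in side
print('cup',ray('side',260+329/3.5-.4,60+362/3.5-.4,.06))
p,d=camera('top'); P=cloud('top',d); m=(P[...,2]>.045)&(P[...,2]<.068); m[:175]=0;m[225:]=0;m[:,:375]=0;m[:,420:]=0
u=np.argwhere(m)[:,::-1].astype(np.float32); c,r=cv2.minEnclosingCircle(u); print(len(u),c,r,ray('top',*c,.06))
"
python3 -m pendant '[[[0.2,-0.5,0],[0,0,0]],[[0.25,-0.9,0],[0,0,0]],[[0.25,-0.9,0],[0,0,0]],[[0.25,-0.9,0],[0,0,0]],[[0.25,-0.9,0],[0,0,0]],[[0.25,-0.9,0],[0,0,0]],[[0.25,-0.9,0],[0,0,0]],[[0.25,-0.9,0],[0,0,0]],[[0.25,-0.9,0],[0,0,0]],[[0.2,-0.5,0],[0,0,0]],[[0,0,0],[0,0,0]]]'
python3 -c "
from h import *
go([.512,.082,.298])
p,d=camera('side'); cv2.imwrite('pics/s3.png',cv2.resize(p[60:260,230:430],None,fx=3,fy=3)[:,:,::-1])"
```

```text
nose [ 0.56571791 -0.23491145  0.187     ] [357.481644   127.15176137] [360.68862611  90.18334471]
cup [ 0.56738188 -0.23599633  0.06      ]
0 (0.0, 0.0) 0.0 [1.26157105 1.0910778  0.06      ]
time: 8.3
tool_pos: [0.5394, -0.0681, 0.3011]
tool_rot: [3.141, -0.0, 0.439]
contact_force: [0.5, -0.2, -0.4]
width: 0.0274
finger_force: 25.0
units [ 1.95 -7.38  0.15] level [ 0.002 -0.004 -0.   ] t 8.3
```

View pics/s3.png

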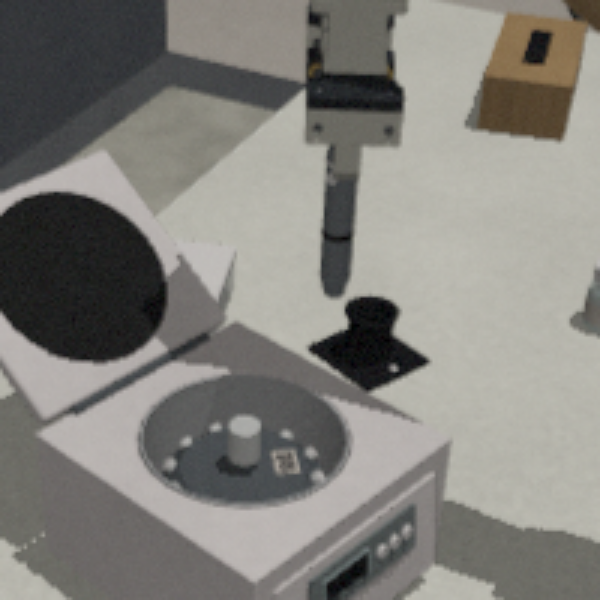

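The wand hangs upright with its nose at crop (336,295), and the label is at (285,461). I carry on in slow steps.

```bash
python3 -m pendant '[[[0.15,-0.5,0],[0,0,0]],[[0.23,-0.85,0],[0,0,0]],[[0.23,-0.85,0],[0,0,0]],[[0.23,-0.85,0],[0,0,0]],[[0.23,-0.85,0],[0,0,0]],[[0.23,-0.85,0],[0,0,0]],[[0.23,-0.85,0],[0,0,0]],[[0.23,-0.85,0],[0,0,0]],[[0.15,-0.6,0],[0,0,0]],[[0.04,-0.3,0],[0,0,0]],[[0,0,0],[0,0,0]]]'
python3 -c "
from h import *
go([.512,.082,.288])
p,d=camera('side'); cv2.imwrite('pics/s4.png',cv2.resize(p[120:260,230:400],None,fx=4,fy=4)[:,:,::-1]);np.savez('s4.npz',p=p,d=d)
s=ctrl.read_state()['tool_pos'];print(s,proj('side',s-[0,0,.117]),proj('side',[.512,.082,.109]))"
```

```text
time: 9.72
tool_pos: [0.5124, 0.0808, 0.3009]
tool_rot: [3.141, 0.0, 0.437]
contact_force: [0.5, -1.4, -1.6]
width: 0.0272
finger_force: 25.0
units [ 0.01 -0.06  0.65] level [ 0.002  0.    -0.   ] t 9.72
[0.5125523  0.08013849 0.30089851] [326.91474695 188.82647894] [325.71985606 212.88290549]
```

View pics/s4.png

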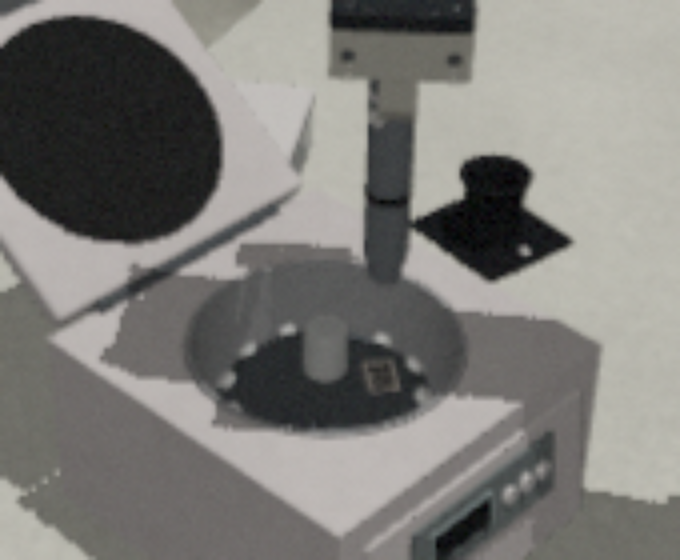

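The nose is at crop (386,275), directly above the label at (380,376), and it matches the projected position. I lower 13 mm and hold still.

```bash
python3 -m pendant '[[[0.04,-0.1,0.3],[0,0,0]],[[0,0,0.35],[0,0,0]],[[0,0,0],[0,0,0]],[[0,0,0],[0,0,0]],[[0,0,0],[0,0,0]],[[0,0,0],[0,0,0]],[[0,0,0],[0,0,0]],[[0,0,0],[0,0,0]],[[0,0,0],[0,0,0]],[[0,0,0],[0,0,0]],[[0,0,0],[0,0,0]],[[0,0,0],[0,0,0]]]'
python3 -m pendant '[[[0,0,0],[0,0,0]],[[0,0,0],[0,0,0]],[[0,0,0],[0,0,0]],[[0,0,0],[0,0,0]]]'
python3 -m pendant '[[[0,0,-0.4],[0,0,0]],[[0,0,-0.3],[0,0,0]],[[0,0,0],[0,0,0]]]'
python3 -c "
from h import *
go([.566,-.237,.301])"
```

```text
time: 11.28
tool_pos: [0.5123, 0.0827, 0.2879]
tool_rot: [3.142, -0.0, 0.437]
contact_force: [-1.0, 0.9, -0.5]
width: 0.0274
finger_force: 25.0
time: 11.78
tool_pos: [0.5123, 0.0827, 0.2879]
tool_rot: [3.142, -0.0, 0.437]
contact_force: [0.8, -0.3, -1.4]
width: 0.0272
finger_force: 25.0
time: 12.15
tool_pos: [0.5129, 0.0829, 0.3028]
tool_rot: [3.141, -0.002, 0.437]
contact_force: [-0.5, 0.8, -1.5]
width: 0.0272
finger_force: 25.0
units [-4.36 15.62  0.1 ] level [ 0.01  -0.022  0.   ] t 12.15
```

```bash
python3 -m pendant '[[[-0.15,0.5,0],[0,0,0]],[[-0.25,0.9,0],[0,0,0]],[[-0.25,0.9,0],[0,0,0]],[[-0.25,0.9,0],[0,0,0]],[[-0.25,0.9,0],[0,0,0]],[[-0.25,0.9,0],[0,0,0]],[[-0.25,0.9,0],[0,0,0]],[[-0.25,0.9,0],[0,0,0]],[[-0.25,0.9,0],[0,0,0]],[[-0.25,0.9,0],[0,0,0]]]'
python3 -m pendant '[[[-0.25,0.9,0],[0,0,0]],[[-0.25,0.9,0],[0,0,0]],[[-0.25,0.9,0],[0,0,0]],[[-0.25,0.9,0],[0,0,0]],[[-0.25,0.9,0],[0,0,0]],[[-0.25,0.9,0],[0,0,0]],[[-0.25,0.9,0],[0,0,0]],[[-0.2,0.7,0],[0,0,0]],[[0,0,0],[0,0,0]],[[0,0,0],[0,0,0]]]'
python3 -c "
from h import *
go([.5655,-.238,.1255])"
```

```text
time: 13.4
tool_pos: [0.5418, -0.0947, 0.3019]
tool_rot: [3.142, -0.0, 0.437]
contact_force: [0.5, 0.0, -0.7]
width: 0.0269
finger_force: 25.0
time: 14.65
tool_pos: [0.5656, -0.2358, 0.3019]
tool_rot: [-3.141, -0.0, 0.438]
contact_force: [-0.1, 1.0, -0.2]
width: 0.027
finger_force: 25.0
units [-0.05  0.1   8.82] level [-0.011 -0.005  0.   ] t 14.65
```

```bash
python3 -m pendant '[[[-0.05,0.1,0.4],[0,0,0]],[[0,0,0.8],[0,0,0]],[[0,0,0.8],[0,0,0]],[[0,0,0.8],[0,0,0]],[[0,0,0.8],[0,0,0]],[[0,0,0.8],[0,0,0]],[[0,0,0.6],[0,0,0]],[[0,0,0.4],[0,0,0]],[[0,0,0.3],[0,0,0]],[[0,0,0.3],[0,0,0]]]'
python3 -m pendant '[[[0,0,0.3],[0,0,0]],[[0,0,0.3],[0,0,0]],[[0,0,0.3],[0,0,0]],[[0,0,0.3],[0,0,0]],[[0,0,0.3],[0,0,0]],[[0,0,0.3],[0,0,0]],[[0,0,0.3],[0,0,0]],[[0,0,0.3],[0,0,0]],[[0,0,0.25],[0,0,0]],[[0,0,0],[0,0,0]]]'
python3 -c "
from h import *
go([.5655,-.238,.1255])"
```

```text
time: 15.9
tool_pos: [0.5658, -0.2391, 0.182]
tool_rot: [3.141, -0.001, 0.437]
contact_force: [0.4, 0.6, -2.2]
width: 0.0271
finger_force: 25.0
time: 17.15
tool_pos: [0.5651, -0.2389, 0.1284]
tool_rot: [-3.141, 0.001, 0.437]
contact_force: [0.3, 0.6, -1.5]
width: 0.0271
finger_force: 25.0
units [ 0.04 -0.03  0.15] level [-0.01   0.008 -0.   ] t 17.15
```

Free descent, with the nose about 3 mm above the cup floor. I lower the last bit, release, and rise.

```bash
python3 -m pendant '[[[0,0,0.13],[0,0,0]],[[0,0,0.05],[0,0,0]],[[0,0,0],[0,0,0]]]'
python3 -m pendant '[[[0,0,0],[0,0,0]],[[0,0,0],[0,0,0]],[[0,0,0],[0,0,0]],[[0,0,0],[0,0,0]],[[0,0,0],[0,0,0]],[[0,0,0],[0,0,0]],[[0,0,0],[0,0,0]],[[0,0,0],[0,0,0]]]' 1
python3 -m pendant '[[[0,0,-0.4],[0,0,0]],[[0,0,-0.8],[0,0,0]],[[0,0,-0.8],[0,0,0]],[[0,0,-0.8],[0,0,0]],[[0,0,-0.8],[0,0,0]],[[0,0,-0.8],[0,0,0]],[[0,0,-0.8],[0,0,0]],[[0,0,-0.3],[0,0,0]],[[0,0,0],[0,0,0]]]'
python3 -c "
from h import *
go([.541,.104,.235])
p,d=camera('side'); cv2.imwrite('pics/s5.png',cv2.resize(p[60:220,260:440],None,fx=3.5,fy=3.5)[:,:,::-1])"
```

```text
time: 17.52
tool_pos: [0.5654, -0.239, 0.1253]
tool_rot: [3.142, -0.0, 0.437]
contact_force: [-0.5, 0.7, -2.3]
width: 0.0271
finger_force: 25.0
time: 18.52
tool_pos: [0.5654, -0.239, 0.1253]
tool_rot: [3.142, -0.0, 0.437]
contact_force: [0.7, 0.7, 0.4]
width: 0.0918
finger_force: 0.0
time: 19.65
tool_pos: [0.5656, -0.2391, 0.2357]
tool_rot: [3.141, -0.0, 0.437]
contact_force: [0.5, 0.1, -0.4]
width: 0.0919
finger_force: 0.0
units [  6.14 -16.07   0.03] level [ 0.008 -0.006 -0.   ] t 19.65
```

View pics/s5.png

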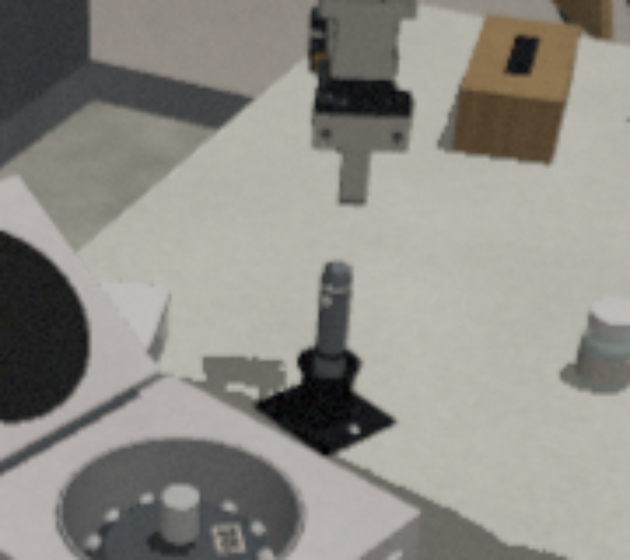

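The wand stands upright in its cradle again, with its tail at crop (337,268), and the gripper is clear of it. Next is the rotor knob.

```bash
python3 -m pendant '[[[0.2,-0.5,0],[0,0,0]],[[0.35,-0.92,0],[0,0,0]],[[0.35,-0.92,0],[0,0,0]],[[0.35,-0.92,0],[0,0,0]],[[0.35,-0.92,0],[0,0,0]],[[0.35,-0.92,0],[0,0,0]],[[0.35,-0.92,0],[0,0,0]],[[0.35,-0.92,0],[0,0,0]],[[0.35,-0.92,0],[0,0,0]],[[0.35,-0.92,0],[0,0,0]]]' 1
python3 -m pendant '[[[0.35,-0.92,0],[0,0,0]],[[0.35,-0.92,0],[0,0,0]],[[0.35,-0.92,0],[0,0,0]],[[0.35,-0.92,0],[0,0,0]],[[0.35,-0.92,0],[0,0,0]],[[0.35,-0.92,0],[0,0,0]],[[0.35,-0.92,0],[0,0,0]],[[0.34,-0.85,0],[0,0,0]],[[0,0,0],[0,0,0]],[[0,0,0],[0,0,0]],[[0,0,0],[0,0,0]]]'
python3 -c "
from h import *
go([.541,.104,.139])
p,d=camera('side'); cv2.imwrite('pics/s6.png',cv2.resize(p[120:260,230:400],None,fx=4,fy=4)[:,:,::-1])"
```

```text
time: 20.95
tool_pos: [0.5518, -0.0502, 0.2354]
tool_rot: [3.142, -0.0, 0.437]
contact_force: [0.4, -0.5, -0.7]
width: 0.0919
finger_force: 0.0
time: 22.32
tool_pos: [0.5409, 0.103, 0.2352]
tool_rot: [3.141, 0.0, 0.435]
contact_force: [-0.9, 0.0, -0.2]
width: 0.0917
finger_force: 0.0
units [ 0.03 -0.05  4.81] level [ 0.006  0.005 -0.   ] t 22.32
```

View pics/s6.png

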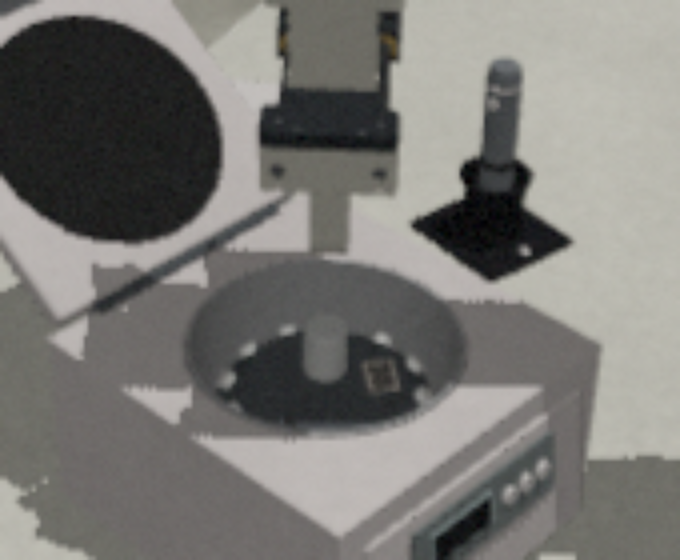

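The open fingers are centred above the knob at crop (325,345). I descend and grip.

```bash
python3 -m pendant '[[[0.03,-0.04,0.4],[0,0,0]],[[0,0,0.7],[0,0,0]],[[0,0,0.7],[0,0,0]],[[0,0,0.7],[0,0,0]],[[0,0,0.7],[0,0,0]],[[0,0,0.6],[0,0,0]],[[0,0,0.4],[0,0,0]],[[0,0,0.3],[0,0,0]],[[0,0,0.3],[0,0,0]],[[0,0,0],[0,0,0]],[[0,0,0],[0,0,0]]]' 1
python3 -m pendant '[[[0,0,0],[0,0,0]],[[0,0,0],[0,0,0]],[[0,0,0],[0,0,0]],[[0,0,0],[0,0,0]],[[0,0,0],[0,0,0]],[[0,0,0],[0,0,0]],[[0,0,0],[0,0,0]],[[0,0,0],[0,0,0]],[[0,0,0],[0,0,0]]]' -1 50
python3 -c "
from h import *
go([.541,.104,.268])"
```

```text
time: 23.75
tool_pos: [0.5412, 0.1052, 0.1396]
tool_rot: [3.141, -0.001, 0.437]
contact_force: [-0.0, 0.0, 0.3]
width: 0.0918
finger_force: 0.0
time: 24.88
tool_pos: [0.5412, 0.1047, 0.1394]
tool_rot: [3.141, -0.0, 0.436]
contact_force: [0.0, -1.2, 0.8]
width: 0.0257
finger_force: 50.0
units [-0.02  0.03 -6.43] level [ 0.007 -0.003  0.   ] t 24.88
```

```bash
python3 -m pendant '[[[0,0,-0.1],[0,0,0]],[[0,0,-0.2],[0,0,0]],[[0,0,-0.3],[0,0,0]],[[0,0,-0.4],[0,0,0]],[[0,0,-0.4],[0,0,0]],[[0,0,-0.5],[0,0,0]],[[0,0,-0.5],[0,0,0]],[[0,0,-0.5],[0,0,0]],[[0,0,-0.5],[0,0,0]],[[0,0,-0.5],[0,0,0]],[[0,0,-0.5],[0,0,0]],[[0,0,-0.5],[0,0,0]]]'
python3 -m pendant '[[[0,0,-0.5],[0,0,0]],[[0,0,-0.5],[0,0,0]],[[0,0,-0.4],[0,0,0]],[[0,0,-0.2],[0,0,0]],[[0,0,0],[0,0,0]],[[0,0,0],[0,0,0]],[[0,0,0],[0,0,0]],[[0,0,0],[0,0,0]],[[0,0,0],[0,0,0]],[[0,0,0],[0,0,0]]]'
python3 -c "
from h import *
go([.541,.104,.268])
p,d=camera('side'); cv2.imwrite('pics/s7.png',cv2.resize(p[90:260,210:410],None,fx=3.5,fy=3.5)[:,:,::-1])
P=cloud('side',d); q=P[150:225,280:345].reshape(-1,3); c=ctrl.read_state()['tool_pos']
r=np.hypot(q[:,0]-c[0],q[:,1]-c[1]); m=(r>.022)&(r<.05)&(abs(q[:,2]-c[2]+.031)<.015); q=q[m]
A=np.c_[q[:,:2]-c[:2],np.ones(len(q))]; k=np.linalg.lstsq(A,q[:,2],rcond=None)[0]; print(len(q),k, 'tilt deg',np.degrees(np.hypot(k[0],k[1])))"
```

```text
time: 26.38
tool_pos: [0.5409, 0.1051, 0.238]
tool_rot: [3.142, -0.0, 0.437]
contact_force: [0.4, 0.2, -4.5]
width: 0.0254
finger_force: 50.0
time: 27.62
tool_pos: [0.5409, 0.1051, 0.2693]
tool_rot: [-3.142, 0.0, 0.437]
contact_force: [-0.4, -0.0, -4.4]
width: 0.0252
finger_force: 50.0
units [-0.02  0.05  0.06] level [-0.  0. -0.] t 27.62
575 [ 0.00217868 -0.01453193  0.23646099] tilt deg 0.8419233913202139
```

View pics/s7.png

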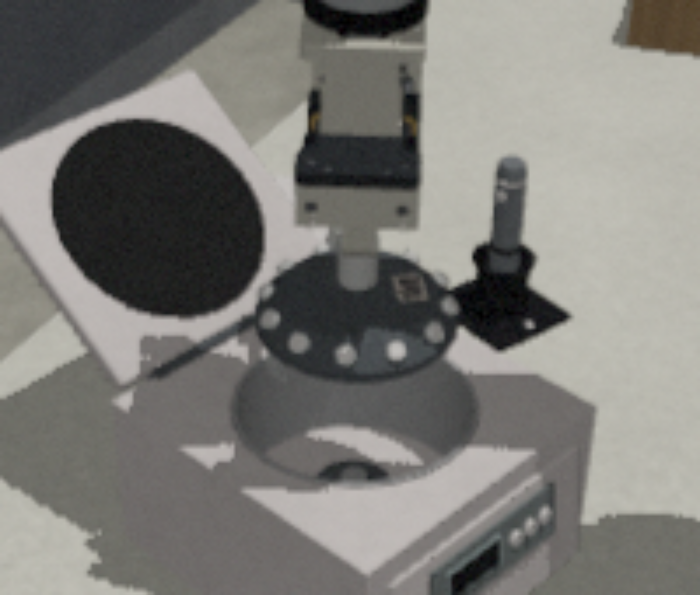

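The rotor is held level (about 0.8° tilt) with its top face at z = 0.236, which puts its underside about 5 cm above the rim. The spindle is visible at crop (352,472), and the wand stands upright in its cradle at (510,200). Handing in.

```bash
python3 -c "
from h import *
print(ctrl.sign_off())"
```

```text
the job is handed in; nothing more can be done
None
```

The job is handed in, though sign-off gave no verdict: I held the wand still over the rotor label for over a second, put it back upright in its cradle and let go, and the gripper now holds the rotor level about 5 cm above the bowl's rim.

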